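# Stand the kit tin on its heavy end

## Task

The blue kit tin left lying on the hob has a heavy sharpening stone packed in one end, and nothing outside shows which. Lift it clear by its swing handle and watch which end sinks, then stand it upright on the wooden cutting board with the heavy end down, gently, and let go; leave the things around it where they are.

Things in the scene. Friction and masses are not known exactly. Their poses are not given: they have to be found in the camera images.
- tin: closed blue tin 130 x 80 x 60 mm, 0.68 kg, lying. Origin: middle of its underside as it lies; x along its length (ends at +-65 mm), y across, z up (top face 60 mm). Too wide to grasp. Hidden in one end, +x or -x at random, is a stone (geom stone_c0, about 0.42 kg): the tin's mass centre is some 27 mm from the middle towards it, 30 mm above the underside
- tin_mid (a point): middle of the tin's bulk, 30 mm above its origin along its z
- handle (a joint): swing handle, a wire bail on the tin hinged along its y axis at x = 0, z = 64 mm. 0 = square to the top face, positive = leaning to the tin's +x end; stops at +-0.8 rad; stays where left (0.016 N m friction). Hung from it the tin tilts some 0.65 rad, heavy end down
- grip (a point): centre of the handle's round wooden grip: 12 mm thick, 50 mm long along the tin's y axis, 50 mm from the hinge axis; wire legs (7 mm thick) 34 mm to either side, open space between grip and tin. Axes: x like the tin's with the handle at 0, z from hinge to grip
- board: wooden cutting board, fixed, 252 x 322 x 18 mm. Origin: centre of its underside, on the worktop; x along the 252 mm side, y along the 322 mm side; top face at z = 18 mm
- mug: dark and cream mug, 86 x 117 x 99 mm, bystander; origin centre of underside
- salt_shaker: white shaker, 37 mm across, 76 mm tall, bystander; origin centre of underside
- pepper_shaker: black shaker, 37 mm across, 76 mm tall, bystander; origin centre of underside
- jar_sugar: glass jar with red lid, 96 mm across, 137 mm tall, bystander; origin centre of underside
- pepper_mill: dark wooden mill, 58 mm across, 170 mm tall, bystander; origin centre of underside
- kitchen_timer: white wind-up timer with a red dial, 66 x 66 x 54 mm, bystander; origin centre of underside

How it is judged:
By the outcome, as a careful person would: the job done as asked, in the order asked, and still so for the second after the job is handed in, with the robot touching nothing.
It also fails if it takes over 58 s, if anything falls off the work surface, if the arm or the gripper's body presses on something with over 40 N, if the wrist force passes 120 N, or if a joint passes its speed limit or range.

## Robot

A 6-joint arm with a two-finger parallel gripper is mounted at the origin on a cart in front of the work surface, level with it; the furniture and walls round the work are solid. World frame = base frame: x ahead of the robot, y to its left, z up, the work surface at z = 0. Lengths are in m, angles in rad, forces in N, time in s.
With the tool pointing down it reaches from about 0.25 to 0.725 m from the base axis. Payload 4 kg.
Tool frame: the origin (TCP) lies midway between the tips of the shut fingers; the grasp point (between the pads) lies bot.pinch_z behind it (bot.pinch_z is the distance from the TCP to the grasp point, in m); z points along the fingers, y is the line along which they close (so a half turn about z gives the same grasp; the last joint's range is limited). The gripper opens to 85 mm and grips with 20 to 120 N. Pads are 22 mm wide; open, the fingers measure 114 mm over their backs; the gripper's body (76 mm by 85 mm) begins 54 mm behind the grasp point. The pads swing forward as they close: fully open they stand 13 mm farther back than shut.
Start: joints at [1.322, 0.241, 0.005, 1.335, 0, 1.571], TCP at [0.123, 0.485, 0.231] pointing down, gripper open.
Joint ranges: [-2.72, 2.72], [-1.05, 1.87], [-1.09, 1.28], [-1.99, 2.15], [-1.42, 1.44], [-3.14, 3.14]. Speed limits (rad/s): [2.79, 2.79, 3.14, 3.14, 3.14, 3.14].

## Interface

Orientations are given as a unit quaternion [x, y, z, w].
In Python, from workcell import bot gives the robot as it stands.
- The arm moves only by the tool jog_arm, called after ">>>" as a command line: name --argument value ..., lists and objects as JSON in quotes. Schema: {"type":"object","properties":{"ticks":{"type":"array","items":{"type":"array","items":{"type":"number"},"minItems":7,"maxItems":7},"minItems":1,"maxItems":10},"only":{"type":"string"},"quiet":{"type":"boolean"},"lines":{"type":"string"}},"required":["ticks"],"additionalProperties":false}. ticks is a list of rows, 1 to 10 of them, each of 7 numbers: a rotation vector rx, ry, rz in parts of the range, where 1.0 means 90 degrees, then dx, dy, dz in normalised numbers (1 is 0.8 m), then the finger opening in m; each row is the pose to reach, as a shift and turn from the pose commanded when the call began, along the tool's axes at that moment; what a row does not reach only later rows make up. A row lasts 1/8 s, in which the tool goes at most 0.0625 m and 0.188 rad, less where a joint would pass 70% of its speed; a pose out of reach is approached as far as the arm can. The fingers move at their own pace and stop on an object; the grip force is fixed at half the most. Time passes only in rows, so rows that do not move let the fingers close. The tool returns the time, the measured TCP pose, the force, the opening and the grip force at its end. only (a regular expression) keeps the lines of the reply that match it, lines (a string "A,B") keeps lines A to B, and quiet returns only ok. Input that does not fit is refused with a message, and nothing moves.
- bot.get_obs(): the state, without advancing time (a new reading comes with each control period).
- bot.camera(name): name is "scene" or "top" or "wrist"; returns the picture (384x512x3 uint8, red, green, blue); there is no depth.
- bot.calibration(name): a dict with "mtx" (3x3 intrinsics, pixels), "R" (3x3) and "t" (3): a world point X has camera coordinates R X + t. Camera axes: x right, y down, z forward; pixel columns grow to the right and rows downward; lengths in m; the calibration is good to about 2 mm. A picture is of the moment at which its call begins: read the wrist's pose just before it. calibration takes no time and is no camera call; for the wrist camera it gives the pose at the moment of the call.
- bot.job_done(): hands the job in; it is judged then, once.
The state is a dict: "clock": time; "joint_pos": joint angles; "joint_vel": joint speeds; "tau": joint torques, N m; "eef_pos": TCP position; "tool_rot": TCP orientation; "ft_force": force on the tool from outside, world axes, zero at the start; "ft_torque": the same for the moment, N m; "grip_width": finger opening in m; "grasp_force": force on a finger pad.
Only numpy, scipy, OpenCV 4.12 (cv2) and the standard library are available. Lean on these libraries where they do the work, as an engineer would, in place of code of your own. Each camera call takes 0.05 s, during which the arm holds its last target. There are 200 camera calls.

## Working session

There is one attempt and no reset: what is moved stays moved. The work goes in short steps, Python scripts to look and compute and a tool call to move; the robot and the scene stay as the last step left them, time stands still between calls to the robot, and variables do not carry over. Pictures are saved under pics/ and viewed, at most 10 in all, crops included, and the job is handed in when it is done.

```bash
ls; mkdir -p pics; python3 - <<'E'
from workcell import bot
import cv2,numpy as np
o=bot.get_obs();print(o['clock'],o['eef_pos'],o['tool_rot'],o['grip_width'],bot.pinch_z)
for n in("scene","top"):
    im=bot.camera(n);cv2.imwrite(f'pics/{n}0.png',im[:,:,::-1]);c=bot.calibration(n);print(n,c['mtx'].tolist(),(-c['R'].T@c['t']).round(3),c['R'].round(3).tolist())
E
```

```text
pics
workcell.py
0.0 [0.122948   0.4839811  0.23037939] [ 1.24089418e-01  9.92270455e-01 -1.06640688e-03 -1.55912677e-04] 0.08523802810448484 0.0187
scene [[468.50793898485597, 0.0, 261.57515835620507], [0.0, 468.50793898485597, 184.42008427630836], [0.0, 0.0, 1.0]] [-0.246  1.563  1.243] [[-0.894, -0.448, -0.024], [-0.234, 0.51, -0.828], [0.383, -0.734, -0.561]]
top [[403.9440513767178, 0.0, 257.08730226092433], [0.0, 403.9440513767178, 190.69017187216633], [0.0, 0.0, 1.0]] [-0.201  0.067  1.48 ] [[-0.023, -1.0, -0.0], [-0.878, 0.02, -0.479], [0.479, -0.011, -0.878]]
```

View pics/scene0.png

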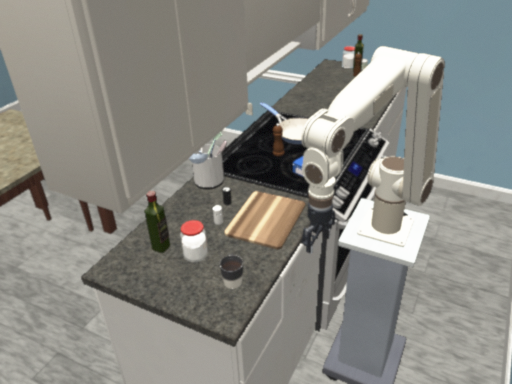

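View pics/top0.png

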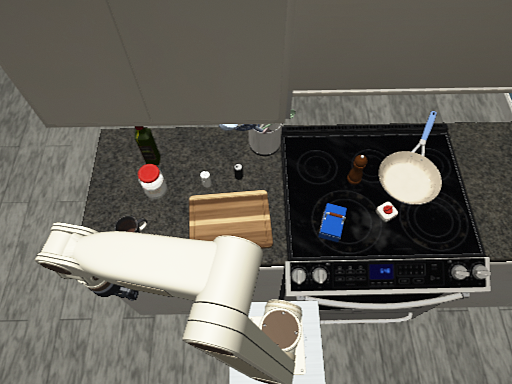

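The top view shows the tin at (334,221), with its handle grip near (335,214), the timer at (387,211), the mill at (356,168) and the board around (230,218). The scene view has the tin partly hidden behind the arm at (300,165).

```bash
cat > h.py <<'E'
from workcell import bot
import cv2,numpy as np
def ray(n,uv,z,c=None):
    c=c or bot.calibration(n);o=-c['R'].T@c['t'];d=c['R'].T@np.linalg.inv(c['mtx'])@[uv[0],uv[1],1.]
    return o+d*(z-o[2])/d[2]
def proj(n,X,c=None):
    c=c or bot.calibration(n);p=c['mtx']@(c['R']@np.array(X)+c['t']);return p[:2]/p[2]
E
python3 - <<'E'
from h import *
im=cv2.imread('pics/top0.png')
cv2.imwrite('pics/crop1.png',cv2.resize(im[180:260,290:420],None,fx=6,fy=6,interpolation=cv2.INTER_CUBIC))
hsv=cv2.cvtColor(im,cv2.COLOR_BGR2HSV)
m=cv2.inRange(hsv,(100,120,80),(125,255,255));m[:, :300]=0;m[:,360:]=0;m[250:]=0
c=max(cv2.findContours(m,0,2)[0],key=cv2.contourArea);print(cv2.boxPoints(cv2.minAreaRect(c)).round(1).tolist(),cv2.approxPolyDP(c,2,True)[:,0].tolist())
for n,uv,z in[('board',(190,197),.018),('board',(267,191),.018),('board',(272,246),.018),('board',(190,250),.018),('timer',(387,212),.03),('mill',(355,182),0),('salt',(206,186),0),('pep',(239,178),0)]:print(n,ray('top',uv,z).round(3))
E
```

```text
[[318.6000061035156, 232.6999969482422], [324.0, 212.89999389648438], [345.0, 218.60000610351562], [339.6000061035156, 238.39999389648438]] [[327, 214], [326, 219], [322, 221], [320, 232], [340, 237], [342, 218]]
board [0.574 0.324 0.018]
board [0.594 0.008 0.018]
board [ 0.354 -0.003  0.018]
board [0.345 0.311 0.018]
timer [ 0.482 -0.465  0.03 ]
mill [ 0.639 -0.366  0.   ]
salt [0.634 0.263 0.   ]
pep [0.67  0.124 0.   ]
```

View pics/crop1.png

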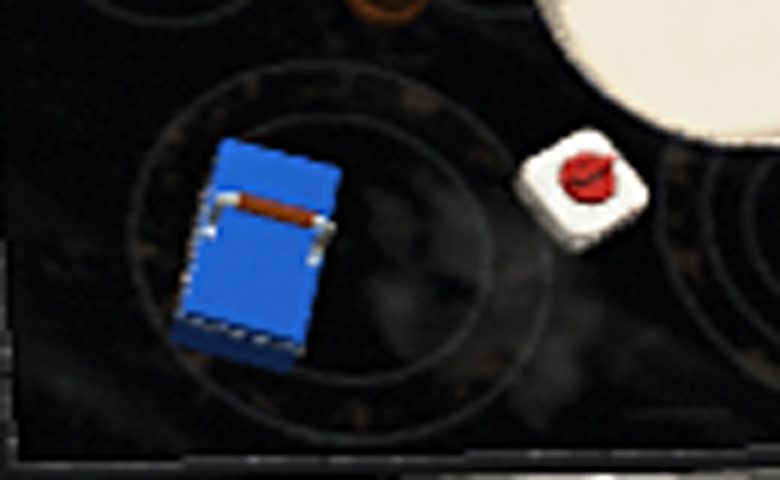

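The crop shows the tin's top face with corners at about (222,138), (342,170), (303,350) and (178,318) in crop pixels. The grip centre is at (276,211), the leg hinges are at about (210,232) and (315,262), and the timer stands clear to the right.

```bash
python3 - <<'E'
from h import *
f=lambda u,v:(290+(u+.5)/6-.5,180+(v+.5)/6-.5)
P=np.array([ray('top',f(*q),.06) for q in[(222,138),(342,170),(303,350),(178,318)]])
print(P.round(4));c=P.mean(0);print('c',c)
print('len',np.linalg.norm(P[0]-P[3]),np.linalg.norm(P[1]-P[2]),'wid',np.linalg.norm(P[0]-P[1]),np.linalg.norm(P[2]-P[3]))
d=(P[0]-P[3])+(P[1]-P[2]);a=np.arctan2(d[1],d[0]);print('yaw',a)
ux=np.array([np.cos(a),np.sin(a),0]);uy=np.array([-ux[1],ux[0],0])
for th in np.arange(-.8,.81,.2):
    X=[c[0],c[1],.064]+50e-3*(np.sin(th)*ux+np.cos(th)*np.array([0,0,1]))
    p=proj('top',X);print(round(th,1),((p[0]-290)*6).round(),((p[1]-180)*6).round())
for s in(1,-1):
    p=proj('top',np.array([c[0],c[1],.064])+s*.034*uy);print(((p-[290,180])*6).round())
C=np.array([bot.calibration('top')['R'].T@-bot.calibration('top')['t']])
o=bot.get_obs()
from scipy.spatial.transform import Rotation as R
print(R.from_quat(o['tool_rot']).as_matrix().round(3).tolist())
E
```

```text
[[ 0.5141 -0.2234  0.06  ]
 [ 0.489  -0.2992  0.06  ]
 [ 0.3641 -0.2585  0.06  ]
 [ 0.3875 -0.1822  0.06  ]]
c [ 0.43866723 -0.24080222  0.06      ]
len 0.13311874905562554 0.13129750925077135 wid 0.07985302201704607 0.07982618332452078
yaw -0.3148391657047462
-0.8 258.0 264.0
-0.6 262.0 249.0
-0.4 266.0 234.0
-0.2 270.0 218.0
-0.0 273.0 204.0
0.2 276.0 191.0
0.4 278.0 179.0
0.6 280.0 171.0
0.8 280.0 165.0
[208. 223.]
[312. 251.]
[[-0.969, 0.246, -0.0], [0.246, 0.969, -0.002], [-0.0, -0.002, -1.0]]
```

```bash
cat >> h.py <<'E'
from scipy.spatial.transform import Rotation as Ro
def tool(yaw,psi=0.):
    """tool y at heading yaw with psi=0, z down; psi tilts fingers' tips towards -y-heading ... (body leans to heading yaw)"""
    h=np.array([np.cos(yaw),np.sin(yaw),0]);k=np.array([0,0,1.])
    z=-(np.sin(psi)*h+np.cos(psi)*k); y=np.cos(psi)*h-np.sin(psi)*k
    return np.c_[np.cross(y,z),y,z]
def rows(T,p):
    o=bot.get_obs();R0=Ro.from_quat(o['tool_rot']).as_matrix()
    print('rot',Ro.from_matrix(R0.T@T).as_rotvec().round(3),'shift',(R0.T@(np.array(p)-o['eef_pos'])).round(4),'t',round(o['clock'],2))
E
python3 -c "
from h import *
rows(tool(-.315),[.437,-.239,.19])"
```

```text
rot [-1.000e-03  2.000e-03  1.637e+00] shift [-0.4824 -0.6234  0.0417] t 0.1
```

Units first: shifts go in shares of 0.8 m and turns go in shares of 90 degrees. So -0.565 m / 0.8 = -0.7063, -0.515 m / 0.8 = -0.6438, 1.55 rad / 1.5708 = 0.9868.

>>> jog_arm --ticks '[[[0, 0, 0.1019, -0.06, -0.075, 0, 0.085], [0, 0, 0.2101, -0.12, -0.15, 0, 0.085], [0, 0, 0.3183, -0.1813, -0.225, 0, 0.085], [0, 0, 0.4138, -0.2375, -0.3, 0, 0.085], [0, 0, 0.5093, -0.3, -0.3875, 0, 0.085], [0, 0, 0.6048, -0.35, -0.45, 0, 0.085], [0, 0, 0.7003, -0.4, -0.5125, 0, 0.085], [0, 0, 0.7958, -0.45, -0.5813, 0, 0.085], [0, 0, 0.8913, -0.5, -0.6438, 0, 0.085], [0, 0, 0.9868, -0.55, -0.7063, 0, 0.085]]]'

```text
refused: ticks[0]: the value is too long (schema: maxItems 7). Nothing was moved.
```

The call was refused and nothing moved: it wants a list of rows, each a list of 7 numbers. Same move again in that form.

>>> jog_arm --ticks '[[0, 0, 0.1019, -0.06, -0.075, 0, 0.085], [0, 0, 0.2101, -0.12, -0.15, 0, 0.085], [0, 0, 0.3183, -0.1813, -0.225, 0, 0.085], [0, 0, 0.4138, -0.2375, -0.3, 0, 0.085], [0, 0, 0.5093, -0.3, -0.3875, 0, 0.085], [0, 0, 0.6048, -0.35, -0.45, 0, 0.085], [0, 0, 0.7003, -0.4, -0.5125, 0, 0.085], [0, 0, 0.7958, -0.45, -0.5813, 0, 0.085], [0, 0, 0.8913, -0.5, -0.6438, 0, 0.085], [0, 0, 0.9868, -0.55, -0.7063, 0, 0.085]]'

```text
clock: 1.35
eef_pos: [0.3738, -0.0901, 0.2313]
tool_rot: [0.785, 0.62, 0.0, 0.0]
ft_force: [0.7, 1.2, 0.6]
grip_width: 0.0851
grasp_force: 0.0
```

```bash
python3 -c "
from h import *
rows(tool(-.315),[.437,-.239,.21])"
```

```text
rot [ 0.    -0.001  0.081] shift [-0.1302  0.096   0.0213] t 1.35
```

In the tool's units: -0.13 m / 0.8 = -0.1625, -0.09 m / 0.8 = -0.1125, 0.08 rad / 1.5708 = 0.0509.

>>> jog_arm --ticks '[[0, 0, 0.0255, -0.0563, 0.0413, 0, 0.085], [0, 0, 0.0509, -0.1125, 0.0825, 0.0125, 0.085], [0, 0, 0.0509, -0.1625, 0.12, 0.025, 0.085], [0, 0, 0.0509, -0.1625, 0.12, 0.025, 0.085], [0, 0, 0.0509, -0.1625, 0.12, 0.025, 0.085], [0, 0, 0.0509, -0.1625, 0.12, 0.025, 0.085]]'

```text
clock: 2.1
eef_pos: [0.4373, -0.2352, 0.2117]
tool_rot: [0.807, 0.591, 0.0, -0.0]
ft_force: [0.7, -0.1, 0.2]
grip_width: 0.0853
grasp_force: 0.0
```

```bash
python3 - <<'E'
from h import *
rows(tool(-.315),[.437,-.239,.19])
c=bot.calibration('wrist');im=bot.camera('wrist');cv2.imwrite('pics/w1.png',im[:,:,::-1])
im=bot.camera('top');cv2.imwrite('pics/top1.png',im[:,:,::-1])
np.savez('w1.npz',**c);print((-c['R'].T@c['t']).round(3))
E
```

```text
rot [ 0.    -0.     0.008] shift [-0.0038  0.0008  0.0217] t 2.1
[ 0.461 -0.166  0.356]
```

View pics/w1.png

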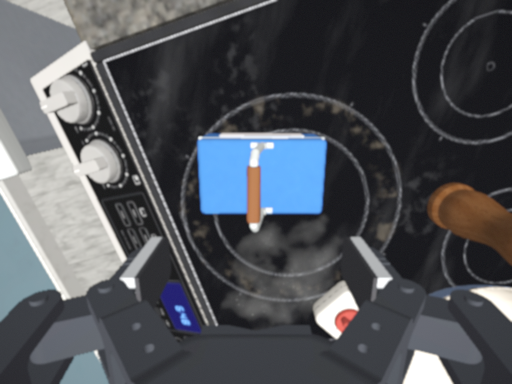

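The wrist view shows the tin's top face spanning columns 199–325 and rows 138–213. The grip lies at about (254,195) and the fingers are to either side below. The timer is at (340,315) and the mill is at (470,215).

```bash
python3 - <<'E'
from h import *
c=dict(np.load('w1.npz'));im=cv2.imread('pics/w1.png');hsv=cv2.cvtColor(im,cv2.COLOR_BGR2HSV)
m=cv2.inRange(hsv,(100,150,150),(118,255,255));m[:100]=0;m[230:]=0
m=cv2.morphologyEx(m,cv2.MORPH_CLOSE,np.ones((25,25)))
k=max(cv2.findContours(m,0,2)[0],key=cv2.contourArea);b=cv2.boxPoints(cv2.minAreaRect(k));print(b.tolist())
P=np.array([ray('wrist',q,.06,c) for q in b]);print(P.round(4).tolist(),P.mean(0));e=np.diff(P,axis=0);print(np.linalg.norm(e,axis=1),np.arctan2(e[:,1],e[:,0]))
g=cv2.inRange(hsv,(3,100,60),(15,255,255));g[:150]=0;g[225:]=0;g[:,:230]=0;g[:,280:]=0
pt=np.argwhere(g)[:,::-1].astype(np.float32);r=cv2.minAreaRect(pt);print(r)
for z in(.108,.113):print(ray('wrist',r[0],z,c))
# two-view triangulation of grip centre with top view
t=cv2.imread('pics/top0.png');ct=bot.calibration('top')
uv=np.array([290+276.5/6-.5,180+211.5/6-.5])
X=cv2.triangulatePoints(*[q['mtx']@np.c_[q['R'],q['t']] for q in(c,ct)],np.float64(r[0]),uv);print('grip',(X[:3]/X[3]).ravel())
E
```

```text
[[197.00001525878906, 212.99996948242188], [197.00001525878906, 133.99996948242188], [326.0, 133.99996948242188], [326.0, 212.99996948242188]]
[[0.3654, -0.2567, 0.06], [0.3954, -0.1777, 0.06], [0.5181, -0.2165, 0.06], [0.4982, -0.2986, 0.06]] [ 0.44425476 -0.23735878  0.06      ]
[0.08449371 0.12875367 0.08454699] [ 1.2079543  -0.30623557 -1.80913971]
((252.5, 195.0), (56.0, 13.0), 90.0)
[ 0.43389782 -0.24069721  0.108     ]
[ 0.43443749 -0.23917859  0.113     ]
grip [ 0.43475871 -0.23976465  0.11491569]
```

```bash
python3 -c "
from h import *
rows(tool(-.315),[.4345,-.2395,.098])"
```

```text
rot [0.001 0.    0.009] shift [-0.005  -0.0018  0.114 ] t 2.2
```

In the tool's units: 0.114 m / 0.8 = 0.1425, 0.105 m / 0.8 = 0.1313, 0.009 rad / 1.5708 = 0.0057.

>>> jog_arm --ticks '[[0, 0, 0.0057, -0.0063, -0.0025, 0.05, 0.085], [0, 0, 0.0057, -0.0063, -0.0025, 0.1, 0.085], [0, 0, 0.0057, -0.0063, -0.0025, 0.1313, 0.085], [0, 0, 0.0057, -0.0063, -0.0025, 0.1425, 0.085], [0, 0, 0.0057, -0.0063, -0.0025, 0.1425, 0.05], [0, 0, 0.0057, -0.0063, -0.0025, 0.1425, 0.03], [0, 0, 0.0057, -0.0063, -0.0025, 0.1425, 0], [0, 0, 0.0057, -0.0063, -0.0025, 0.1425, 0], [0, 0, 0.0057, -0.0063, -0.0025, 0.1425, 0], [0, 0, 0.0057, -0.0063, -0.0025, 0.1425, 0]]'

```text
clock: 3.45
eef_pos: [0.4347, -0.2407, 0.0981]
tool_rot: [0.81, 0.587, 0.0, 0.001]
ft_force: [-0.9, 0.5, 4.9]
grip_width: 0.0098
grasp_force: 58.5
```

In the tool's units: -0.12 m / 0.8 = -0.15, -0.1 m / 0.8 = -0.125.

>>> jog_arm --ticks '[[0, 0, 0, 0, 0, -0.0125, 0], [0, 0, 0, 0, 0, -0.025, 0], [0, 0, 0, 0, 0, -0.0375, 0], [0, 0, 0, 0, 0, -0.0563, 0], [0, 0, 0, 0, 0, -0.075, 0], [0, 0, 0, 0, 0, -0.1, 0], [0, 0, 0, 0, 0, -0.125, 0], [0, 0, 0, 0, 0, -0.15, 0], [0, 0, 0, 0, 0, -0.15, 0], [0, 0, 0, 0, 0, -0.15, 0]]'

```text
clock: 4.7
eef_pos: [0.4339, -0.2403, 0.2169]
tool_rot: [0.81, 0.587, -0.0, -0.0]
ft_force: [-0.0, 0.1, -6.7]
grip_width: 0.01
grasp_force: 58.9
```

```bash
python3 - <<'E'
from h import *
a=bot.camera('top')[150:290,270:430];b=bot.camera('scene')[100:240,250:410];c=cv2.resize(bot.camera('wrist'),None,fx=.75,fy=.75)
im=np.hstack([cv2.resize(a,None,fx=2.05,fy=2.05)[:287,:328],cv2.resize(c,(383,287))]);cv2.imwrite('pics/l1.png',im[:,:,::-1])
cv2.imwrite('pics/l1s.png',b[:,:,::-1])
E
```

```text
(no output)
```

View pics/l1.png

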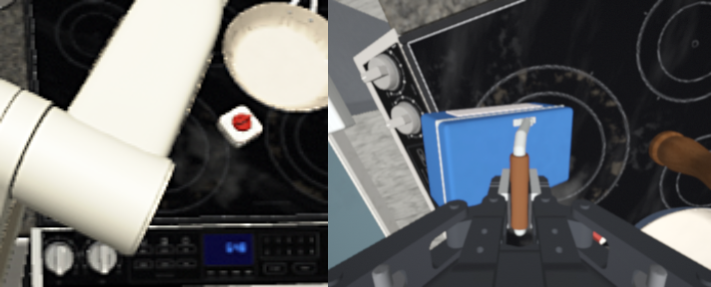

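The wrist view shows the left (robot-side) end of the tin larger, with its end face showing, and the far end smaller, so the far end seems to have sunk. I'll check this by projecting both cases.

```bash
python3 - <<'E'
from h import *
o=bot.get_obs();T=Ro.from_quat(o['tool_rot']).as_matrix();g=o['eef_pos']-T[:,2]*.016
a=-.315;ux=np.array([np.cos(a),np.sin(a),0]);uy=np.array([-ux[1],ux[0],0]);k=np.array([0,0,1.])
S=np.array([383/512,287/384])
for phi in(.65,-.65):
    X=np.cos(phi)*ux-np.sin(phi)*k;Z=np.sin(phi)*ux+np.cos(phi)*k
    H=g-.05*k
    print(phi,[((proj('wrist',H+x*X+y*uy+(z-.064)*Z))*S+[328,0]).round().tolist() for x,y,z in[(-.065,.04,.06),(-.065,-.04,.06),(.065,-.04,.06),(.065,.04,.06),(-.065,.04,0),(.065,.04,0)]])
E
```

```text
0.65 [[436.0, 128.0], [447.0, 230.0], [563.0, 182.0], [567.0, 110.0], [414.0, 116.0], [529.0, 104.0]]
-0.65 [[469.0, 110.0], [474.0, 182.0], [589.0, 230.0], [599.0, 128.0], [508.0, 104.0], [622.0, 116.0]]
```

Comparing the wrist picture with the two projections, the far end (+ux, heading −0.315) is the heavy one. The plan is to carry the tin over the board while turning that end towards the robot. I'll lean the tool about 1 rad, then rest the low edge on the board and tip the tin up about that edge.

```bash
python3 -c "
from h import *
print(bot.get_obs()['joint_pos'].round(3))
r=lambda R,z,a=.33:[R*np.cos(a),R*np.sin(a),z]
rows(tool(-.315+1.5),[.45,-.04,.255])"
```

```text
[-0.506  0.241 -0.034  1.298 -0.     1.382]
rot [-1.000e-03 -2.000e-03 -1.502e+00] shift [ 0.1953 -0.0469 -0.0385] t 4.85
```

In the tool's units: 0.195 m / 0.8 = 0.2438, 0.185 m / 0.8 = 0.2313, -1.5 rad / 1.5708 = -0.9549.

>>> jog_arm --ticks '[[0, 0, -0.0637, 0.0125, 0, -0.0125, 0], [0, 0, -0.1592, 0.0375, -0.0125, -0.025, 0], [0, 0, -0.2674, 0.0625, -0.0188, -0.0375, 0], [0, 0, -0.382, 0.0938, -0.025, -0.05, 0], [0, 0, -0.4966, 0.125, -0.0313, -0.05, 0], [0, 0, -0.6112, 0.1563, -0.0375, -0.05, 0], [0, 0, -0.7257, 0.1875, -0.0438, -0.05, 0], [0, 0, -0.8276, 0.2125, -0.05, -0.05, 0], [0, 0, -0.904, 0.2313, -0.0563, -0.05, 0], [0, 0, -0.9549, 0.2438, -0.0588, -0.05, 0]]'

```text
clock: 6.1
eef_pos: [0.4499, -0.0397, 0.2566]
tool_rot: [0.191, 0.982, -0.0, -0.001]
ft_force: [0.9, -0.1, -6.2]
grip_width: 0.0097
grasp_force: 58.9
```

```bash
python3 -c "
from h import *
print(bot.get_obs()['joint_pos'].round(3))
r=lambda R,z,a=.33:[R*np.cos(a),R*np.sin(a),z]
rows(tool(-.315+3.0),r(.48,.255,.2))"
```

```text
[-0.088  0.136 -0.059  1.377  0.     0.296]
rot [ 1.000e-03 -1.000e-03 -1.498e+00] shift [0.0315 0.1329 0.0016] t 6.1
```

In the tool's units: 0.133 m / 0.8 = 0.1663, 0.13 m / 0.8 = 0.1625, -1.5 rad / 1.5708 = -0.9549.

>>> jog_arm --ticks '[[0, 0, -0.0637, 0.0025, 0.0125, 0, 0], [0, 0, -0.1592, 0.0063, 0.025, 0, 0], [0, 0, -0.2674, 0.0125, 0.0438, 0, 0], [0, 0, -0.382, 0.0188, 0.0625, 0, 0], [0, 0, -0.4966, 0.025, 0.0875, 0, 0], [0, 0, -0.6112, 0.0313, 0.1125, 0, 0], [0, 0, -0.7257, 0.0338, 0.1313, 0, 0], [0, 0, -0.8276, 0.0375, 0.15, 0, 0], [0, 0, -0.904, 0.0388, 0.1625, 0, 0], [0, 0, -0.9549, 0.0388, 0.1663, 0, 0]]'

```text
clock: 7.35
eef_pos: [0.4718, 0.095, 0.2565]
tool_rot: [-0.53, 0.848, 0.0, -0.001]
ft_force: [-0.4, -0.8, -7.0]
grip_width: 0.0099
grasp_force: 58.9
```

```bash
python3 -c "
from h import *
print(bot.get_obs()['joint_pos'].round(3))
r=lambda R,z,a=.33:[R*np.cos(a),R*np.sin(a),z]
rows(tool(.33+np.pi),r(.52,.25))"
```

```text
[ 0.198  0.195  0.012  1.389  0.    -0.918]
rot [ 0.001 -0.    -0.785] shift [-0.0749  0.0142  0.0065] t 7.35
```

In the tool's units: -0.075 m / 0.8 = -0.0938, -0.07 m / 0.8 = -0.0875, -0.785 rad / 1.5708 = -0.4997.

>>> jog_arm --ticks '[[0, 0, -0.0637, -0.0125, 0.0025, 0, 0], [0, 0, -0.1401, -0.025, 0.005, 0, 0], [0, 0, -0.2292, -0.0438, 0.0088, 0, 0], [0, 0, -0.3183, -0.0625, 0.0125, 0, 0], [0, 0, -0.4074, -0.075, 0.015, 0, 0], [0, 0, -0.4711, -0.0875, 0.0175, 0, 0], [0, 0, -0.4997, -0.0938, 0.0175, 0, 0], [0, 0, -0.4997, -0.0938, 0.0175, 0, 0]]'

```text
clock: 8.35
eef_pos: [0.4924, 0.168, 0.2564]
tool_rot: [0.813, -0.583, -0.0, 0.001]
ft_force: [-0.2, -0.2, -6.1]
grip_width: 0.0102
grasp_force: 58.9
```

```bash
python3 -c "
from h import *
print(bot.get_obs()['joint_pos'].round(3))
r=lambda R,z,a=.33:[R*np.cos(a),R*np.sin(a),z]
rows(tool(.33+np.pi,1.0),r(.53,.25))"
```

```text
[ 0.329  0.273  0.114  1.413  0.    -1.568]
rot [ 1.001 -0.002 -0.003] shift [-0.0006 -0.0097  0.0064] t 8.35
```

In the tool's units: -0.01 m / 0.8 = -0.0125, -0.009 m / 0.8 = -0.0113, 1 rad / 1.5708 = 0.6366.

>>> jog_arm --ticks '[[0.0382, 0, 0, 0, -0.0013, 0, 0], [0.1146, 0, 0, 0, -0.0025, 0, 0], [0.2037, 0, 0, 0, -0.0038, 0, 0], [0.2928, 0, 0, 0, -0.0063, 0, 0], [0.382, 0, 0, 0, -0.0088, 0, 0], [0.4711, 0, 0, 0, -0.0113, 0, 0], [0.5475, 0, 0, 0, -0.0125, 0.0038, 0], [0.6048, 0, 0, 0, -0.0125, 0.0075, 0], [0.6366, 0, 0, 0, -0.0125, 0.0075, 0], [0.6366, 0, 0, 0, -0.0125, 0.0075, 0]]'

```text
clock: 9.6
eef_pos: [0.4991, 0.1697, 0.2468]
tool_rot: [0.715, -0.513, 0.277, -0.386]
ft_force: [-0.6, 0.3, -5.8]
grip_width: 0.0101
grasp_force: 59.2
```

```bash
python3 - <<'E'
from h import *
o=bot.get_obs();print(o['joint_pos'].round(3),o['ft_torque'])
rows(tool(.33+np.pi,1.0),[.53*np.cos(.33),.53*np.sin(.33),.25])
im=np.hstack([cv2.resize(bot.camera('scene')[100:280,200:360],None,fx=2.4,fy=2.4)[:384,:380],cv2.resize(bot.camera('top')[140:300,170:330],(384,384))]);cv2.imwrite('pics/t1.png',im[:,:,::-1])
E
```

```text
[ 0.329 -0.226 -0.949 -0.143 -0.003 -1.568] [-0.6883579   2.10159239 -0.01699707]
rot [ 0.009 -0.004 -0.003] shift [-0.0012 -0.0042  0.0006] t 9.6
```

View pics/t1.png

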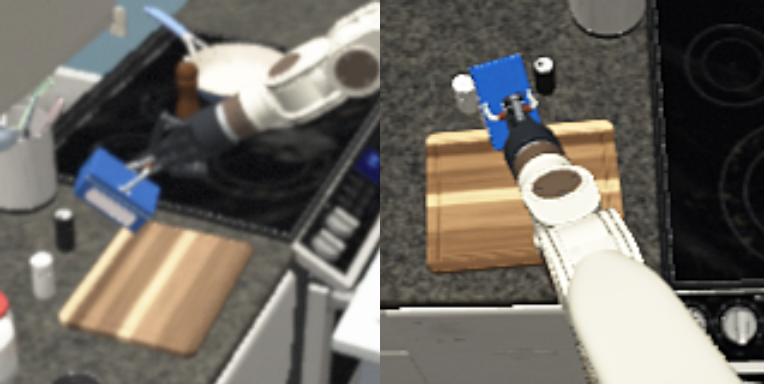

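The left panel (scene camera) shows the tin hanging from the leaned gripper with its lower end towards the robot and the board. The right panel (top camera) shows the tin at about (500,100), above and between the shakers at (463,92) and (545,75). It is over the board's far edge and well above it. Joint 3 is close to its limit, so I'll fit the arm kinematics and check the planned end pose.

```bash
cat > k.py <<'E'
import numpy as np
from scipy.optimize import fsolve
D=[(.241,.005,1.335,.4994,.2304),(.241,-.034,1.298,.496,.2169),(.136,-.059,1.377,.4517,.2566),(.195,.012,1.389,.4813,.2565),(.273,.114,1.413,.5203,.2564),(-.226,-.949,-.143,.5272,.2468)]
A=[];b=[]
def f(a,c,d):
    p=a-c;q=p+d;return [[np.sin(a),np.cos(a),np.cos(p),np.cos(q),0],[np.cos(a),-np.sin(a),-np.sin(p),-np.sin(q),1]]
for a,c,d,r,z in D:A+=f(a,c,d);b+=[r,z]
x,*_=np.linalg.lstsq(np.array(A),np.array(b),rcond=None)
def ik(r,z,psi):
    q=np.pi/2-psi
    s,_,ok,_=fsolve(lambda j:np.array(f(j[0],j[1],q-j[0]+j[1]))@x-[r,z],[-.2,-.9],full_output=1)
    return np.r_[s,q-s[0]+s[1]].round(2),ok
E
python3 - <<'E'
from k import *
print(x.round(3),np.abs(np.array(A)@x-b).max().round(4))
for psi in(.75,.85,1.0):
  for cr in(.50,.54):
    for ph in(.65,.9,1.2,1.57):
        hr=cr+.03-(-.065*np.cos(ph)+.064*np.sin(ph));hz=.018+.065*np.sin(ph)+.064*np.cos(ph)
        print(psi,cr,ph,*ik(hr-.034*np.sin(psi),hz+.034*np.cos(psi),psi))
E
```

```text
[ 0.493 -0.004  0.397  0.411  0.255] 0.001
0.75 0.5 0.65 [ 0.   -0.91 -0.09] 1
0.75 0.5 0.9 [-0.05 -0.96 -0.09] 1
0.75 0.5 1.2 [-0.09 -1.02 -0.11] 1
0.75 0.5 1.57 [-0.09 -1.1  -0.2 ] 1
0.75 0.54 0.65 [ 0.08 -0.83 -0.09] 1
0.75 0.54 0.9 [ 0.04 -0.88 -0.09] 1
0.75 0.54 1.2 [ 0.   -0.94 -0.12] 1
0.75 0.54 1.57 [ 0.   -1.02 -0.21] 1
0.85 0.5 0.65 [ 0.04 -1.02 -0.34] 1
0.85 0.5 0.9 [-0.01 -1.07 -0.34] 1
0.85 0.5 1.2 [-0.04 -1.13 -0.37] 1
0.85 0.5 1.57 [-0.01 -1.22 -0.49] 1
0.85 0.54 0.65 [ 0.11 -0.94 -0.33] 1
0.85 0.54 0.9 [ 0.07 -0.99 -0.33] 1
0.85 0.54 1.2 [ 0.04 -1.05 -0.37] 1
0.85 0.54 1.57 [ 0.07 -1.14 -0.48] 1
1.0 0.5 0.65 [ 0.2  -1.18 -0.81] 1
1.0 0.5 0.9 [ 0.18 -1.23 -0.84] 1
1.0 0.5 1.2 [ 0.21 -1.31 -0.94] 1
1.0 0.5 1.57 [ 0.43 -1.42 -1.28] 1
1.0 0.54 0.65 [ 0.24 -1.09 -0.76] 1
1.0 0.54 0.9 [ 0.22 -1.14 -0.79] 1
1.0 0.54 1.2 [ 0.23 -1.21 -0.87] 1
1.0 0.54 1.57 [ 0.35 -1.31 -1.09] 1
```

```bash
python3 -c "
from h import *
from k import ik
print(ik(.564,.157,.8),ik(.575-.064-.0244,.083+.0237,.8))
rows(tool(.28+np.pi,.8),[.564*np.cos(.28),.564*np.sin(.28),.165])"
```

```text
(array([ 0.04, -0.84, -0.1 ]), 1) (array([ 0.04, -1.07, -0.34]), 1)
rot [-0.197  0.036  0.028] shift [0.0269 0.0532 0.0746] t 9.7
```

In the tool's units: 0.074 m / 0.8 = 0.0925, 0.063 m / 0.8 = 0.0788, -0.197 rad / 1.5708 = -0.1254.

>>> jog_arm --ticks '[[-0.0191, 0.0032, 0.0032, 0.0075, 0, 0, 0], [-0.0446, 0.0095, 0.0064, 0.0188, 0.0063, 0.0063, 0], [-0.07, 0.0127, 0.0095, 0.0275, 0.015, 0.0188, 0], [-0.0955, 0.0191, 0.0127, 0.0338, 0.025, 0.0325, 0], [-0.1146, 0.0229, 0.0178, 0.0338, 0.0375, 0.0475, 0], [-0.1254, 0.0229, 0.0178, 0.0338, 0.0488, 0.065, 0], [-0.1254, 0.0229, 0.0178, 0.0338, 0.0575, 0.0788, 0], [-0.1254, 0.0229, 0.0178, 0.0338, 0.0663, 0.0925, 0], [-0.1254, 0.0229, 0.0178, 0.0338, 0.0663, 0.0925, 0], [-0.1254, 0.0229, 0.0178, 0.0338, 0.0663, 0.0925, 0]]'

```text
clock: 10.95
eef_pos: [0.5429, 0.1563, 0.1666]
tool_rot: [0.736, -0.553, 0.235, -0.312]
ft_force: [0.0, 0.7, -6.3]
grip_width: 0.01
grasp_force: 59.1
```

```bash
python3 - <<'E'
from h import *
o=bot.get_obs();print(o['joint_pos'].round(3),o['ft_force'])
T=Ro.from_quat(o['tool_rot']).as_matrix();print('psi',np.arccos(-T[2,2]))
im=bot.camera('wrist');cv2.imwrite('pics/w2.png',im[:,:,::-1])
g=o['eef_pos']-T[:,2]*.016;a=.28+np.pi;ux=np.array([np.cos(a),np.sin(a),0]);k=np.array([0,0,1.]);uy=np.cross(k,ux)
for ps in(.65,.8):
    H=g-.05*(np.sin(ps)*ux+np.cos(ps)*k);print('hinge',ps,H,[proj('wrist',H+s*uy*.034).round().tolist() for s in(1,-1)])
    for phi in(.55,.65,.75):
        X=np.cos(phi)*ux-np.sin(phi)*k;Z=np.sin(phi)*ux+np.cos(phi)*k
        print(phi,[proj('wrist',H+x*X+y*uy+(z-.064)*Z).round().tolist() for x,y,z in[(-.065,.04,.06),(-.065,-.04,.06),(.065,-.04,.06),(.065,.04,.06)]])
E
```

```text
[ 0.28   0.013 -0.826 -0.071  0.    -1.572] [ 0.03945241  0.69806629 -6.27142037]
psi 0.8023335747650272
hinge 0.65 [0.56092042 0.16145463 0.13793226] [[272.0, 165.0], [270.0, 263.0]]
0.55 [[179.0, 150.0], [186.0, 256.0], [371.0, 282.0], [387.0, 159.0]]
0.65 [[174.0, 151.0], [182.0, 261.0], [368.0, 276.0], [383.0, 157.0]]
0.75 [[169.0, 153.0], [178.0, 265.0], [365.0, 271.0], [379.0, 155.0]]
hinge 0.8 [0.56631049 0.16300456 0.14290111] [[260.0, 165.0], [259.0, 263.0]]
0.55 [[168.0, 150.0], [177.0, 256.0], [359.0, 281.0], [373.0, 159.0]]
0.65 [[162.0, 151.0], [172.0, 260.0], [357.0, 276.0], [370.0, 157.0]]
0.75 [[158.0, 153.0], [168.0, 265.0], [354.0, 270.0], [367.0, 155.0]]
```

View pics/w2.png

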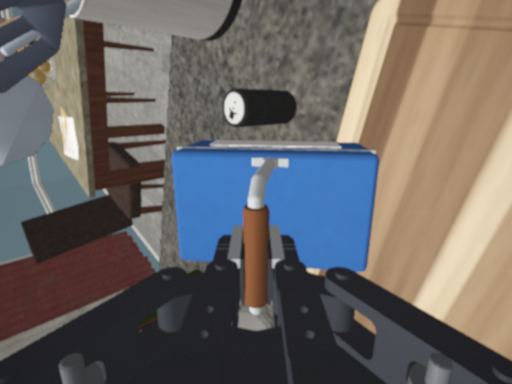

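The wrist view shows the hinge at (269,163) and the top face spanning columns 175–378. That gives a handle angle of about 0.68 and a tin tilt of about 0.7. The pepper shaker at (260,106) is clear. Next I lower the tin to edge contact.

In the tool's units: 0.02 m / 0.8 = 0.025, 0.017 m / 0.8 = 0.0213.

>>> jog_arm --ticks '[[0, 0, 0, 0, 0.0075, 0.0075, 0], [0, 0, 0, 0, 0.015, 0.015, 0], [0, 0, 0, 0, 0.0213, 0.0213, 0], [0, 0, 0, 0, 0.025, 0.025, 0], [0, 0, 0, 0, 0.025, 0.025, 0]]'

```text
clock: 11.62
eef_pos: [0.5428, 0.1562, 0.1377]
tool_rot: [0.736, -0.553, 0.235, -0.312]
ft_force: [-0.2, 0.1, -6.3]
grip_width: 0.01
grasp_force: 59.1
```

>>> jog_arm --ticks '[[0, 0, 0, 0, 0.0009, 0.0009, 0], [0, 0, 0, 0, 0.0018, 0.0018, 0], [0, 0, 0, 0, 0.0018, 0.0018, 0]]'

```text
clock: 12.0
eef_pos: [0.5432, 0.1563, 0.1366]
tool_rot: [0.736, -0.553, 0.235, -0.312]
ft_force: [0.2, 0.1, -5.7]
grip_width: 0.01
grasp_force: 59.1
```

Units first: shifts go in shares of 0.8 m and turns go in shares of 90 degrees. So 0.0014 m / 0.8 = 0.0018, 0.0007 m / 0.8 = 0.0009.

>>> jog_arm --ticks '[[0, 0, 0, 0, 0.0009, 0.0009, 0], [0, 0, 0, 0, 0.0018, 0.0018, 0], [0, 0, 0, 0, 0.0018, 0.0018, 0]]'

```text
clock: 12.38
eef_pos: [0.5433, 0.1563, 0.1346]
tool_rot: [0.736, -0.553, 0.235, -0.312]
ft_force: [-0.3, -0.3, -6.5]
grip_width: 0.01
grasp_force: 59.2
```

>>> jog_arm --ticks '[[0, 0, 0, 0, 0.0009, 0.0009, 0], [0, 0, 0, 0, 0.0018, 0.0018, 0], [0, 0, 0, 0, 0.0018, 0.0018, 0]]'

```text
clock: 12.75
eef_pos: [0.5443, 0.1566, 0.1338]
tool_rot: [0.735, -0.553, 0.236, -0.313]
ft_force: [0.7, 0.7, -2.4]
grip_width: 0.0099
grasp_force: 59.4
```

In the tool's units: -0.012 m / 0.8 = -0.015, -0.01 m / 0.8 = -0.0125.

>>> jog_arm --ticks '[[0, 0, 0, 0, 0.0025, -0.0025, 0], [0, 0, 0, 0, 0.005, -0.005, 0], [0, 0, 0, 0, 0.0075, -0.0075, 0], [0, 0, 0, 0, 0.01, -0.01, 0], [0, 0, 0, 0, 0.0125, -0.0125, 0], [0, 0, 0, 0, 0.015, -0.015, 0], [0, 0, 0, 0, 0.015, -0.015, 0]]'

```text
clock: 13.62
eef_pos: [0.5274, 0.1518, 0.1332]
tool_rot: [0.735, -0.553, 0.236, -0.313]
ft_force: [0.3, 0.2, 3.7]
grip_width: 0.0101
grasp_force: 60.0
```

```bash
python3 - <<'E'
from h import *
cv2.imwrite('pics/w3.png',bot.camera('wrist')[:,:,::-1])
im=cv2.imread('pics/w3.png');hsv=cv2.cvtColor(im,cv2.COLOR_BGR2HSV)
m=cv2.inRange(hsv,(100,150,120),(118,255,255));m[:,:150]=0
k=max(cv2.findContours(m,0,2)[0],key=cv2.contourArea);print(cv2.approxPolyDP(k,5,True)[:,0].tolist())
o=bot.get_obs();T=Ro.from_quat(o['tool_rot']).as_matrix()
g=o['eef_pos']-T[:,2]*.016;a=.28+np.pi;ux=np.array([np.cos(a),np.sin(a),0]);k=np.array([0,0,1.]);uy=np.cross(k,ux)
for ps in(.68,):
    H=g-.05*(np.sin(ps)*ux+np.cos(ps)*k);print('hinge',ps,H,[proj('wrist',H+s*uy*.034).round().tolist() for s in(1,-1)])
    for phi in(.55,.65,.75,.85,.95,1.05):
        X=np.cos(phi)*ux-np.sin(phi)*k;Z=np.sin(phi)*ux+np.cos(phi)*k
        print(phi,[proj('wrist',H+x*X+y*uy+(z-.064)*Z).round().tolist() for x,y,z in[(-.065,.04,.06),(-.065,-.04,.06),(.065,-.04,.06),(.065,.04,.06)]])
E
```

```text
[[162, 155], [174, 266], [207, 264], [217, 240], [241, 223], [253, 169], [244, 166], [248, 155], [285, 159], [282, 168], [269, 172], [265, 203], [270, 223], [294, 240], [300, 261], [354, 260], [363, 154]]
hinge 0.68 [0.5466777  0.15732293 0.10539095] [[269.0, 165.0], [268.0, 263.0]]
0.55 [[176.0, 150.0], [184.0, 256.0], [368.0, 282.0], [383.0, 159.0]]
0.65 [[171.0, 151.0], [180.0, 260.0], [366.0, 276.0], [380.0, 157.0]]
0.75 [[166.0, 153.0], [176.0, 265.0], [363.0, 271.0], [377.0, 155.0]]
0.85 [[162.0, 155.0], [173.0, 270.0], [359.0, 266.0], [372.0, 153.0]]
0.95 [[159.0, 157.0], [170.0, 276.0], [355.0, 261.0], [366.0, 152.0]]
1.05 [[157.0, 159.0], [169.0, 281.0], [350.0, 257.0], [361.0, 150.0]]
```

In the tool's units: 0.0305 m / 0.8 = 0.0381, 0.0219 m / 0.8 = 0.0274.

>>> jog_arm --ticks '[[0, 0, 0, 0, 0.0056, -0.004, 0], [0, 0, 0, 0, 0.0113, -0.0078, 0], [0, 0, 0, 0, 0.0171, -0.0114, 0], [0, 0, 0, 0, 0.0223, -0.0139, 0], [0, 0, 0, 0, 0.0274, -0.0163, 0], [0, 0, 0, 0, 0.0328, -0.0183, 0], [0, 0, 0, 0, 0.0381, -0.0201, 0], [0, 0, 0, 0, 0.0381, -0.0201, 0]]'

```text
clock: 14.68
eef_pos: [0.498, 0.1433, 0.1256]
tool_rot: [0.734, -0.552, 0.238, -0.316]
ft_force: [-8.3, -2.3, 19.0]
grip_width: 0.0102
grasp_force: 61.6
```

```bash
cat > see.py <<'E'
from h import *
import sys
n=sys.argv[1];PS=[float(v) for v in sys.argv[2].split(',')]
cv2.imwrite(f'pics/{n}.png',bot.camera('wrist')[:,:,::-1])
im=cv2.imread(f'pics/{n}.png');hsv=cv2.cvtColor(im,cv2.COLOR_BGR2HSV)
m=cv2.inRange(hsv,(100,150,90),(118,255,255));m[:,:120]=0
k=max(cv2.findContours(m,0,2)[0],key=cv2.contourArea);print(cv2.approxPolyDP(k,5,True)[:,0].tolist())
o=bot.get_obs();print(o['joint_pos'].round(3));T=Ro.from_quat(o['tool_rot']).as_matrix()
g=o['eef_pos']-T[:,2]*.016;a=.28+np.pi;ux=np.array([np.cos(a),np.sin(a),0]);k=np.array([0,0,1.]);uy=np.cross(k,ux)
for ps in PS:
    H=g-.05*(np.sin(ps)*ux+np.cos(ps)*k);print('hinge',ps,H.round(4),np.hypot(H[0],H[1]).round(4),[proj('wrist',H+s*uy*.034).round().tolist() for s in(1,-1)])
    for phi in np.arange(1.,1.61,.1):
        X=np.cos(phi)*ux-np.sin(phi)*k;Z=np.sin(phi)*ux+np.cos(phi)*k
        print(phi.round(2),[proj('wrist',H+x*X+y*uy+(z-.064)*Z).round().tolist() for x,y,z in[(-.065,.04,.06),(-.065,-.04,.06),(.065,-.04,.06),(.065,.04,.06)]])
E
python3 see.py w4 .68
```

```text
[[343, 151], [149, 158], [159, 269], [202, 272], [217, 240], [240, 223], [250, 171], [239, 167], [242, 156], [278, 157], [278, 165], [267, 170], [265, 202], [270, 223], [293, 238], [298, 255], [334, 248]]
[ 0.28   0.027 -0.995 -0.265  0.    -1.572]
hinge 0.68 [0.5171 0.1488 0.0977] 0.5381 [[270.0, 165.0], [268.0, 264.0]]
1.0 [[159.0, 158.0], [170.0, 278.0], [353.0, 259.0], [365.0, 151.0]]
1.1 [[157.0, 160.0], [169.0, 284.0], [348.0, 255.0], [359.0, 150.0]]
1.2 [[157.0, 162.0], [169.0, 290.0], [342.0, 251.0], [352.0, 148.0]]
1.3 [[158.0, 164.0], [170.0, 296.0], [336.0, 248.0], [345.0, 147.0]]
1.4 [[160.0, 167.0], [173.0, 303.0], [330.0, 244.0], [338.0, 146.0]]
1.5 [[164.0, 169.0], [177.0, 309.0], [324.0, 242.0], [331.0, 145.0]]
1.6 [[169.0, 172.0], [182.0, 316.0], [317.0, 239.0], [323.0, 144.0]]
```

In the tool's units: 0.0106 m / 0.8 = 0.0133, -0.0053 m / 0.8 = -0.0066.

>>> jog_arm --ticks '[[0, 0, 0, 0, 0.001, -0.0025, 0], [0, 0, 0, 0, 0.0026, -0.0045, 0], [0, 0, 0, 0, 0.006, -0.0053, 0], [0, 0, 0, 0, 0.0096, -0.006, 0], [0, 0, 0, 0, 0.0133, -0.0066, 0], [0, 0, 0, 0, 0.0133, -0.0066, 0]]'

```text
clock: 15.48
eef_pos: [0.4851, 0.1395, 0.1196]
tool_rot: [0.735, -0.553, 0.236, -0.314]
ft_force: [-13.7, -4.2, 22.5]
grip_width: 0.0104
grasp_force: 62.3
```

```bash
python3 see.py w5 .78
```

```text
[[333, 149], [313, 145], [149, 161], [158, 271], [203, 271], [217, 239], [240, 223], [252, 170], [242, 167], [244, 157], [279, 156], [266, 183], [270, 223], [294, 239], [297, 251], [324, 243]]
[ 0.28   0.018 -1.028 -0.282  0.    -1.572]
hinge 0.78 [0.5078 0.146  0.0951] 0.5284 [[261.0, 165.0], [261.0, 263.0]]
1.0 [[150.0, 158.0], [162.0, 278.0], [346.0, 259.0], [356.0, 151.0]]
1.1 [[148.0, 160.0], [161.0, 284.0], [341.0, 254.0], [350.0, 149.0]]
1.2 [[148.0, 162.0], [161.0, 290.0], [335.0, 251.0], [344.0, 148.0]]
1.3 [[148.0, 164.0], [162.0, 296.0], [329.0, 247.0], [337.0, 147.0]]
1.4 [[150.0, 167.0], [164.0, 303.0], [323.0, 244.0], [330.0, 146.0]]
1.5 [[154.0, 169.0], [168.0, 309.0], [317.0, 241.0], [323.0, 145.0]]
1.6 [[159.0, 172.0], [172.0, 315.0], [310.0, 239.0], [316.0, 144.0]]
```

In the tool's units: -0.0038 m / 0.8 = -0.0048, -0.0011 m / 0.8 = -0.0014.

>>> jog_arm --ticks '[[0, 0, 0, 0, -0.0008, -0.0025, 0], [0, 0, 0, 0, -0.0014, -0.0048, 0], [0, 0, 0, 0, -0.0014, -0.0048, 0]]'

```text
clock: 15.9
eef_pos: [0.4809, 0.1384, 0.1188]
tool_rot: [0.736, -0.554, 0.234, -0.31]
ft_force: [0.1, -0.6, -2.7]
grip_width: 0.0097
grasp_force: 59.4
```

>>> jog_arm --ticks '[[0, 0, 0, 0, 0.0034, -0.0006, 0], [0, 0, 0, 0, 0.0069, -0.0013, 0], [0, 0, 0, 0, 0.0103, -0.0019, 0], [0, 0, 0, 0, 0.0136, -0.0024, 0], [0, 0, 0, 0, 0.0136, -0.0024, 0]]'

```text
clock: 16.52
eef_pos: [0.4741, 0.1364, 0.1143]
tool_rot: [0.736, -0.553, 0.235, -0.312]
ft_force: [0.8, -0.2, -3.0]
grip_width: 0.0099
grasp_force: 59.2
```

```bash
python3 see.py w6 .78
```

```text
[[325, 148], [310, 144], [151, 165], [160, 270], [204, 270], [217, 239], [241, 223], [250, 157], [280, 157], [267, 183], [271, 223], [297, 248], [316, 240]]
[ 2.800e-01  1.000e-02 -1.054e+00 -2.960e-01  1.000e-03 -1.572e+00]
hinge 0.78 [0.4969 0.1429 0.0899] 0.517 [[261.0, 165.0], [260.0, 263.0]]
1.0 [[150.0, 158.0], [162.0, 278.0], [345.0, 258.0], [356.0, 151.0]]
1.1 [[148.0, 160.0], [161.0, 284.0], [340.0, 254.0], [350.0, 149.0]]
1.2 [[147.0, 162.0], [161.0, 290.0], [335.0, 250.0], [343.0, 148.0]]
1.3 [[148.0, 165.0], [162.0, 297.0], [329.0, 247.0], [337.0, 147.0]]
1.4 [[150.0, 167.0], [164.0, 303.0], [323.0, 244.0], [330.0, 146.0]]
1.5 [[153.0, 169.0], [167.0, 309.0], [316.0, 241.0], [323.0, 145.0]]
1.6 [[158.0, 172.0], [172.0, 316.0], [310.0, 239.0], [315.0, 144.0]]
```

In the tool's units: 0.0065 m / 0.8 = 0.0081, 0.005 m / 0.8 = 0.0063.

>>> jog_arm --ticks '[[0, 0, 0, 0, 0.0031, -0.0003, 0], [0, 0, 0, 0, 0.0063, -0.0005, 0], [0, 0, 0, 0, 0.0081, -0.0006, 0], [0, 0, 0, 0, 0.0081, -0.0006, 0]]'

```text
clock: 17.08
eef_pos: [0.47, 0.1352, 0.1107]
tool_rot: [0.735, -0.553, 0.235, -0.313]
ft_force: [0.1, -0.1, 0.7]
grip_width: 0.0101
grasp_force: 59.5
```

```bash
python3 see.py w7 .76|head -3
```

```text
[[320, 148], [301, 144], [147, 166], [157, 271], [173, 265], [187, 274], [204, 270], [217, 239], [240, 223], [251, 171], [243, 169], [246, 157], [276, 156], [266, 186], [270, 222], [296, 245], [313, 238]]
[ 0.28   0.016 -1.07  -0.319  0.    -1.572]
hinge 0.76 [0.492  0.1415 0.0855] 0.5119 [[263.0, 165.0], [262.0, 263.0]]
```

In the tool's units: 0.003 m / 0.8 = 0.0038, 0.002 m / 0.8 = 0.0025.

>>> jog_arm --ticks '[[0, 0, 0, 0, 0.0013, 0, 0], [0, 0, 0, 0, 0.0025, 0, 0], [0, 0, 0, 0, 0.0038, 0, 0], [0, 0, 0, 0, 0.0038, 0, 0]]'

```text
clock: 17.62
eef_pos: [0.4678, 0.1346, 0.1085]
tool_rot: [0.735, -0.553, 0.235, -0.313]
ft_force: [-4.0, -2.0, 5.9]
grip_width: 0.01
grasp_force: 60.3
```

```bash
python3 see.py w8 .76; python3 - <<'E'
from h import *
im=np.hstack([cv2.imread('pics/w8.png')[100:340,120:400],cv2.resize(bot.camera('scene')[140:260,200:340][:,:,::-1],(280,240))]);cv2.imwrite('pics/v8.png',cv2.resize(im,None,fx=1.4,fy=1.4))
E
```

```text
[[316, 147], [146, 166], [155, 271], [174, 265], [187, 274], [204, 270], [217, 239], [240, 223], [250, 172], [241, 168], [243, 158], [274, 156], [265, 200], [271, 223], [296, 244], [309, 238]]
[ 0.28   0.019 -1.078 -0.331  0.    -1.572]
hinge 0.76 [0.4898 0.1409 0.0834] 0.5097 [[263.0, 165.0], [262.0, 263.0]]
1.0 [[151.0, 158.0], [164.0, 278.0], [347.0, 259.0], [357.0, 151.0]]
1.1 [[150.0, 160.0], [163.0, 284.0], [342.0, 254.0], [351.0, 149.0]]
1.2 [[149.0, 162.0], [162.0, 290.0], [336.0, 250.0], [345.0, 148.0]]
1.3 [[150.0, 164.0], [163.0, 296.0], [330.0, 247.0], [338.0, 147.0]]
1.4 [[152.0, 167.0], [166.0, 303.0], [324.0, 244.0], [331.0, 146.0]]
1.5 [[155.0, 169.0], [169.0, 309.0], [318.0, 241.0], [324.0, 145.0]]
1.6 [[161.0, 172.0], [174.0, 316.0], [311.0, 239.0], [317.0, 144.0]]
```

View pics/v8.png

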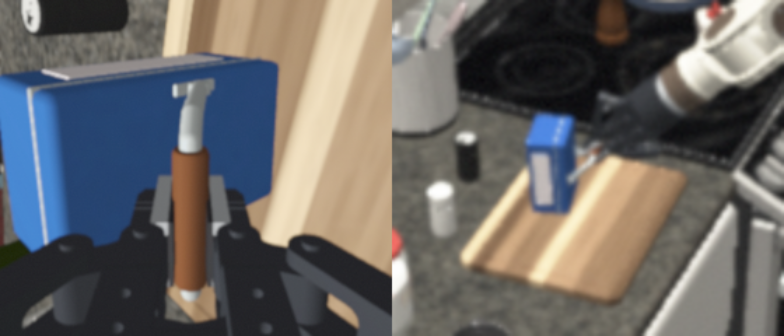

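The left panel shows the tin upright in the jaws with the grip still held. The right panel shows it standing on the board near (552,165), inside the board's far edge. Next comes a check of the retreat path.

In the tool's units: -0.001 m / 0.8 = -0.0013.

```bash
python3 - <<'E'
from k import ik
import numpy as np
r,z=.4868,.1085
for ps in(.8,.7,.6):
  for d in(0,.02,.04,.06):print(ps,d,*ik(r-d*np.sin(.8),z+d*np.cos(.8),ps))
E
```

```text
0.8 0 [ 0.03 -1.07 -0.33] 1
0.8 0.02 [-0.05 -1.07 -0.25] 1
0.8 0.04 [-0.14 -1.08 -0.17] 1
0.8 0.06 [-0.22 -1.07 -0.08] 1
0.7 0 [-0.   -0.96 -0.09] 1
0.7 0.02 [-0.07 -0.97 -0.02] 1
0.7 0.04 [-0.15 -0.97  0.05] 1
0.7 0.06 [-0.22 -0.97  0.12] 1
0.6 0 [-0.   -0.86  0.11] 1
0.6 0.02 [-0.06 -0.87  0.17] 1
0.6 0.04 [-0.13 -0.87  0.23] 1
0.6 0.06 [-0.19 -0.87  0.29] 1
```

>>> jog_arm --ticks '[[0, 0, 0, 0, 0, -0.0013, 0], [0, 0, 0, 0, 0, -0.0013, 0.012], [0, 0, 0, 0, 0, -0.0013, 0.018], [0, 0, 0, 0, 0, -0.0013, 0.022], [0, 0, 0, 0, 0, -0.0013, 0.024], [0, 0, 0, 0, 0, -0.0013, 0.024]]'

```text
clock: 18.48
eef_pos: [0.4671, 0.1344, 0.1089]
tool_rot: [0.736, -0.553, 0.235, -0.312]
ft_force: [-0.1, -0.7, -0.2]
grip_width: 0.024
grasp_force: 0.1
```

In the tool's units: -0.11 m / 0.8 = -0.1375, -0.06 m / 0.8 = -0.075, -0.03 rad / 1.5708 = -0.0191.

>>> jog_arm --ticks '[[-0.0064, 0, 0, 0, 0, -0.01, 0.024], [-0.0127, 0, 0, 0, 0, -0.0225, 0.024], [-0.0191, 0, 0, 0, 0, -0.0375, 0.024], [-0.0191, 0, 0, 0, 0, -0.0563, 0.024], [-0.0191, 0, 0, 0, 0, -0.075, 0.024], [-0.0191, 0, 0, 0, 0, -0.1063, 0.024], [-0.0191, 0, 0, 0, 0, -0.1375, 0.024], [-0.0191, 0, 0, 0, 0, -0.1375, 0.024], [-0.0191, 0, 0, 0, 0, -0.1375, 0.024]]'

```text
clock: 19.6
eef_pos: [0.3912, 0.1125, 0.1851]
tool_rot: [0.74, -0.557, 0.227, -0.301]
ft_force: [0.6, 0.6, -1.0]
grip_width: 0.0238
grasp_force: 0.0
```

```bash
python3 - <<'E'
from h import *
print(bot.get_obs()['joint_pos'].round(3))
im=np.hstack([cv2.resize(bot.camera('scene')[140:260,200:340],(380,326)),cv2.resize(bot.camera('top')[130:270,160:320],(380,326))]);cv2.imwrite('pics/v9.png',im[:,:,::-1])
cv2.imwrite('pics/w9.png',bot.camera('wrist')[:,:,::-1])
E
```

```text
[ 2.800e-01 -4.230e-01 -1.028e+00  1.930e-01  1.000e-03 -1.572e+00]
```

View pics/v9.png

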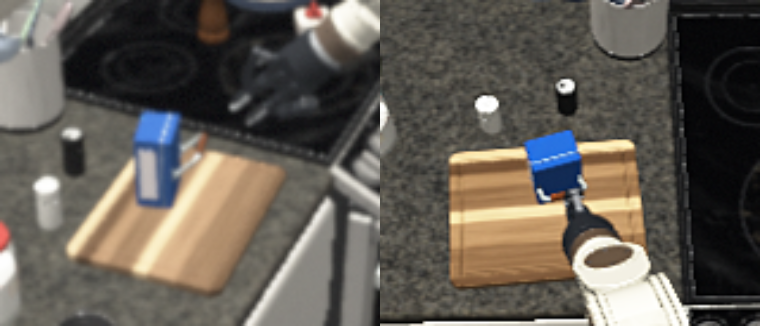

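The scene and top views show the tin standing upright on the board with the handle free and the gripper well clear. Both shakers are where they were. I'm handing it in.

```bash
python3 -c "
from workcell import bot
print(bot.job_done())"
```

```text
the job is handed in; nothing more can be done
None
```

The lift showed that the end farthest from the robot was the heavy one; the tin now stands upright on the cutting board with that end down, released, with the gripper clear, and handed in at about 20 s.

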